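Open the fume enclosure to working height and start its fan

ROBOT

A 6-joint arm with a two-finger parallel gripper is mounted at the origin on a cart in front of the work surface, level with it; the furniture and walls round the work are solid. World frame = base frame: x ahead of the robot, y to its left, z up, the work surface at z = 0. Lengths are in m, angles in rad, forces in N, time in s.
With the tool pointing down it reaches from about 0.3 to 1 m from the base axis. Payload 5.1 kg.
Tool frame: the origin (TCP) lies on the centre line of the jaws, within the pads' length; the fingertips stand 22 mm ahead of it and the grasp point (between the pads) lies 3 mm ahead of it; z points along the fingers, y is the line along which they close (so a half turn about z gives the same grasp; the last joint's range is limited). The gripper opens to 95 mm and grips with 3 to 60 N. Pads are 20 mm wide; open, the fingers measure 119 mm over their backs; the gripper's body (75 mm by 180 mm) begins 59 mm behind the grasp point.
Start: joints at [-1.278, 0.124, 1.65, -0, 1.367, -0.083], TCP at [0.239, -0.605, 0.237] pointing down, gripper open.
Joint ranges: [-2.61, 2.61], [-1.02, 2.33], [0.03, 2.71], [-1.35, 4.49], [0.32, 2.68], [-2.91, 2.91]. Speed limits (rad/s): [2.57, 2.57, 3.14, 3.14, 3.14, 3.14].

INTERFACE

Orientations are given as [roll, pitch, yaw] about the fixed x, y, z axes, in that order (R = Rz(yaw) Ry(pitch) Rx(roll)).
In Python, from bench import read_state, capture, camera_info, finish_job gives the robot as it stands.
- The arm moves only by the tool send_rows, never from a script. Its argument "targets" is a list that holds one entry, the list of rows, each a list of 7 numbers: the opening, from -1 (shut) to 1 (fully open), then the shift along the tool's x, y, z in mm, then the turn, a rotation vector about the tool's x, y, z in degrees. In form: [[[hand, x, y, z, rx, ry, rz], ...]]. A call has exactly 8 rows; each row shifts and turns the commanded pose from where the row before left it, along the tool's axes as they then stand; what a row does not reach is not made up. A row lasts 1/8 s, in which the tool goes at most 62.5 mm and 10.7 degrees, less where a joint would pass 70% of its speed; a pose out of reach is approached as far as the arm can. A call with a gripper value outside its range is refused whole. The fingers move at their own pace and stop on an object; "newtons" is the grip in N (left out, the last holds). Time passes only in rows, so rows that do not move let the fingers close, or fill a call up. It gives the time, the measured TCP pose, the force, the opening and the grip force at its end, in the units of the state.
- read_state(): the state, without advancing time (a new reading comes with each control period).
- capture(name): name is "scene" or "top"; returns (picture, depth): 420x560x3 uint8, red, green, blue; 420x560 float32, m along the optical axis (not along the pixel's ray), 0 where there is no reading.
- camera_info(name): a dict with "fx", "fy", "cx", "cy" (pixels), "k1" (the pictures are not rectified: a ray, as slopes to the right and down, at radius r is drawn at 1 + k1 r^2 times it, then the intrinsics apply), "rvec" (rotation vector, rad) and "tvec" (3), from world to camera coordinates, as OpenCV has them. Camera axes: x right, y down, z forward; pixel columns grow to the right and rows downward; lengths in m; the calibration is good to about 2 mm. A picture is of the moment at which its call begins. camera_info takes no time and is no camera call.
- finish_job(): hands the job in; it is judged then, once.
The state is a dict: "time_s": time; "q": joint angles; "qd": joint speeds; "effort": joint torques, N m; "position": TCP position; "ee_rot": TCP orientation; "contact_force": force on the tool from outside, world axes, zero at the start; "torque": the same for the moment, N m; "finger_gap": finger opening in m; "grip_force": force on a finger pad.
Only numpy, scipy, OpenCV 4.12 (cv2) and the standard library are available. Lean on these libraries where they do the work, as an engineer would, in place of code of your own. Each camera call takes 0.05 s, during which the arm holds its last target. There are 200 camera calls.

TASK

Make the fume enclosure ready for soldering: with the fingertips beneath the blue lip of its clear sliding window, push the window up until its red pointer stands within the green band on the right-hand post, and leave it there. Then press the green button on the grey switch box fully down to start the fan, and move clear. Only push and press: do not pinch the lip, do not lift or shift any of the loose things, and do not press the button before the window stands at the band.

Things in the scene. Friction and masses are not known exactly. Their poses are not given: they have to be found in the camera images.
- hood: White and grey fume enclosure fixed to the bench, 140 x 320 mm in plan, 482 mm high. Origin: centre of its underside; x points from its front to its back, y to its left seen by the robot, z up. Its front face (aluminium posts left and right, white fascia above z = 0.28) lies at x = -0.070; the grey base is 50 mm high, and the front is open between base and window.
- window (a joint): Height of the clear window above its lowest position, 0 to 0.15 m, straight up. It is counterbalanced: it stays where it is left, and takes a push of about 2 to 4 N (plus 4 N per m/s) to slide up or down. It starts between 0 and 0.03.
- lip_edge (a point): Middle of the lower front edge of the blue lip along the window's foot; moves with the window, axes as the hood's. In the hood frame: (-0.115, 0, 0.100 + window). The lip's flat underside is at this height, reaches 45 mm back (+x) to the front face, is 220 mm long in y; the lip is 13 mm thick. Free space beneath and before it, down to the bench. Never press its top and underside at once.
- pointer (a point): Mid-height of the red pointer, a bar 6 mm high and 26 mm long that rides on the window's right edge in front of the right-hand post; moves with the window, axes as hood. In the hood frame it is (-0.078, -0.146, 0.160 + window).
- green_band (a point): Centre of the green band, a clip 20 mm high and 30 mm wide on the right-hand post (the -y one) just behind the pointer; axes as hood. It keeps still during a run, at another height each time (70 to 140 mm above the pointer's lowest position). The window is right when pointer is level with it, within 10 mm.
- fan_switch: Grey switch box fixed to the bench, 70 x 70 x 40 mm high, with the green button on top; origin: centre of its underside on the bench. It stands to the right of the enclosure, in either of two places (the solder spool stands in the other).
- fan_button_top (a point): Centre of the top face of the round green button (36 mm across) on the switch box; it is pressed straight down.
- fan_button (a joint): Travel of the green button: 0 released, 0.006 m fully down; counts as pressed beyond 0.0045. A spring of about 5 N at full travel brings it back up.
- solder_spool: Loose reel of solder, black flanges, 64 mm across, 40 mm high, standing on its end; origin at the centre of its underside. Leave alone.
- side_cutters: Loose side cutters with red handles, 48 x 111 x 12 mm, lying flat; origin at the centre of the underside. Leave alone.
- usb_stick: Loose red USB stick, 18 x 53 x 8 mm, lying on the bench; origin at the centre of the underside. Leave alone.
- connector_2: Loose grey connector shell with a red plug, 41 x 33 x 15 mm, on the bench; origin at the centre of the underside. Leave alone.

How it is judged:
On the way, in this order (a step that is already met when the one before it is completed fails the run):
1. the fingers push the window up from beneath its lip (window more than 45 mm up, fingers bearing on the lip's lower part) (value of joint window above 0.045 m and contact force between the fingers and window_c0 above 0.3 N), for 0.05 s.
2. the window stands at the band and the fingers are off the lip (z of pointer in the frame of green_band between -0.011 and 0.011 m and contact force between the fingers and window_c0 below 0.1 N and value of joint fan_button below 0.002 m), for 0.2 s.
3. the green button is pressed down (z of pointer in the frame of green_band between -0.011 and 0.011 m and value of joint fan_button above 0.0045 m), for 0.05 s.
At the end, for the whole second after the job is handed in: The red pointer is level with the green band's centre within 11 mm and the window at rest; the green button has been pressed (beyond 4.5 mm) after that and is released again; the solder spool, side cutters, USB stick and connector lie within 20 mm of where they were (z of pointer in the frame of green_band between -0.011 and 0.011 m and velocity of joint window between -0.005 and 0.005 m/s and value of joint fan_button below 0.002 m and distance of each of solder_spool, side_cutters, usb_stick, connector_2 from where it was at the start of the episode below 0.02 m); the robot touches nothing.
It fails at once if the button is pressed while the window is not at the band (value of joint fan_button above 0.0035 m and not (z of pointer in the frame of green_band between -0.011 and 0.011 m)).
It fails at once if the lip is pinched between the fingers (contact force between the fingers and window_c0 above 1 N and contact force between the fingers and window_c1 above 1 N).
It fails at once if a loose thing (solder spool, side cutters, USB stick or connector) is lifted or shifted by more than 20 mm (distance of any of solder_spool, side_cutters, usb_stick, connector_2 from where it was at the start of the episode above 0.02 m).
It also fails if it takes over 54 s, if anything falls off the work surface, if the arm or the gripper's body presses on something with over 40 N, if the wrist force passes 120 N, or if a joint passes its speed limit or range.

## Working session

There is one attempt and no reset: what is moved stays moved. The work goes in short steps, Python scripts to look and compute and a tool call to move; the robot and the scene stay as the last step left them, time stands still between calls to the robot, and variables do not carry over. Pictures are saved under pics/ and viewed, at most 10 in all, crops included, and the job is handed in when it is done.

Besides the shell and the picture viewer there is one more tool, called after "Call:" as name([rows], argument=value, ...), one row to a line, values as JSON. send_rows: Moves the arm, as the interface text tells. Its arguments: {"type":"object","properties":{"targets":{"type":"array"},"newtons":{"type":"number"}},"required":["targets"]}

```bash
mkdir -p pics
cat > h.py <<'E'
import numpy as np, cv2
from bench import *
def snap(n,save=None):
    p,d=capture(n)
    if save: cv2.imwrite('pics/'+save,p[:,:,::-1])
    return p,d
def cloud(n,d):
    c=camera_info(n);K=np.array([[c['fx'],0,c['cx']],[0,c['fy'],c['cy']],[0,0,1.]])
    v,u=np.mgrid[:d.shape[0],:d.shape[1]]
    r=cv2.undistortPoints(np.stack([u,v],-1).reshape(-1,1,2).astype(np.float64),K,np.array([c['k1'],0,0,0,0.])).reshape(*d.shape,2)
    P=np.dstack([r[...,0]*d,r[...,1]*d,d])
    R=cv2.Rodrigues(np.array(c['rvec'],float))[0]
    W=(P-np.array(c['tvec']).ravel())@R
    W[d==0]=np.nan
    return W
E
python3 - <<'E'
from h import *
for n in('scene','top'):
    p,d=snap(n,n+'0.png'); np.savez(n+'0.npz',p=p,d=d); c=camera_info(n)
    print(n,-cv2.Rodrigues(np.array(c['rvec'],float))[0].T@np.array(c['tvec']).ravel())
print(read_state())
E
```

```text
scene [-0.11153078  0.59144412  0.49968728]
top [0.27330474 0.10201618 1.27260471]
{'time_s': 0.1, 'q': array([-1.27758577e+00,  1.24433168e-01,  1.65152855e+00, -1.23875529e-05,
        1.36752095e+00, -8.25707102e-02]), 'qd': array([ 9.52105115e-04, -1.42847150e-03, -3.29554286e-03,  9.13893251e-05,
       -1.33905401e-04,  6.11707971e-04]), 'effort': array([ 9.92882378e-04, -4.18880761e+01, -3.61097968e+01,  7.76778278e-02,
        4.61378088e-02, -6.74617218e-05]), 'position': array([ 0.23837963, -0.60412671,  0.23551955]), 'ee_rot': array([-3.13970808e+00, -1.43795841e-04,  3.75783641e-01]), 'contact_force': array([ 0.35969851, -0.49948379,  0.39363144]), 'torque': array([ 0.02565608, -0.00205437,  0.01849547]), 'grip_force': 0.0, 'finger_gap': 0.09500027858351247}
```

View pics/scene0.png

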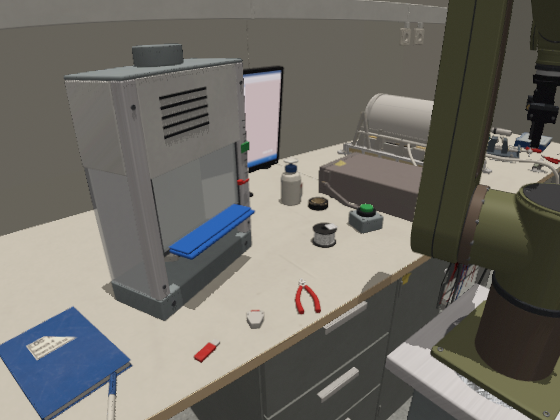

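View pics/top0.png

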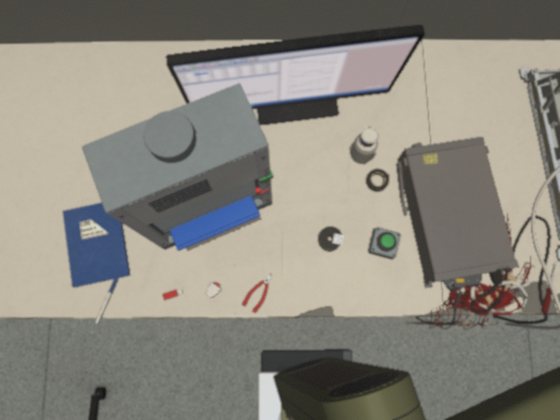

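The scene view shows the blue lip around (215,230), the red pointer at (242,182), the green band at (244,147) and the button at (367,208). In the top view the lip is around (215,222) and the button at (388,242). The spool stands between the hood and the switch.

Run:
```python
from h import *
np.set_printoptions(precision=4,suppress=True)
for n,boxes in (('scene',dict(lip=(165,200,262,255,'b'),ptr=(232,174,252,190,'r'),band=(234,138,254,158,'g'),btn=(350,198,385,220,'g'))),
                ('top',dict(lip=(165,195,265,250,'b'),ptr=(252,182,272,198,'r'),band=(255,170,275,186,'g'),btn=(372,228,402,256,'g')))):
    f=np.load(n+'0.npz');W=cloud(n,f['d'])
    hsv=cv2.cvtColor(f['p'],cv2.COLOR_RGB2HSV)
    for k,(a,b,c,e,col) in boxes.items():
        h=hsv[b:e,a:c].astype(int);H=h[...,0]
        m=dict(b=(H>100)&(H<130),r=(H<10)|(H>170),g=(H>45)&(H<85))[col]&(h[...,1]>110)&(h[...,2]>50)
        P=W[b:e,a:c][m];P=P[~np.isnan(P[:,0])]
        print(n,k,len(P),'med',np.median(P,0),'p3',np.percentile(P,3,axis=0),'p97',np.percentile(P,97,axis=0))
        v,u=np.nonzero(m);print('   px',u.mean()+a,v.min()+b,v.max()+b,v.mean()+b)
        if k=='lip':
            z=np.median(P[:,2]);
            Q=P[abs(P[:,2]-np.percentile(P[:,2],75))<.006] ; print('  top z',np.median(Q[:,2]),cv2.minAreaRect(Q[:,:2].astype(np.float32)), cv2.boxPoints(cv2.minAreaRect(Q[:,:2].astype(np.float32))).tolist())
        if k=='btn': print(cv2.minEnclosingCircle(P[P[:,2]>np.median(P[:,2])-.006][:,:2].astype(np.float32)))
    # obstacles: 
    if n=='top':
        for nm,(u,v) in dict(spool=(325,240),spool2=(337,239),cutA=(268,277),cutB=(260,308),cutC=(245,304),conn=(213,290),usb=(171,295),hoodTopA=(243,90),hoodTopB=(266,138),hoodC=(110,205),hoodD=(87,150),swA=(372,230),swB=(398,235),swC=(395,255),swD=(372,250),bott=(368,140),blk=(410,250),blk2=(405,160)).items():
            print(nm,np.nanmedian(W[v-1:v+2,u-1:u+2].reshape(-1,3),0))
```

```text
scene lip 1735 med [0.5051 0.2806 0.1368] p3 [0.4611 0.1703 0.1284] p97 [0.5636 0.3652 0.1383]
   px 210.90218642117378 204 254 230.6168009205984
  top z 0.13697565538709922 ((0.5169696807861328, 0.2637287974357605), (0.058375563472509384, 0.21926283836364746), 23.088348388671875) [[0.4471278488636017, 0.35313287377357483], [0.5331118106842041, 0.15143273770809174], [0.5868115425109863, 0.17432472109794617], [0.5008275508880615, 0.37602484226226807]]
scene ptr 50 med [0.5808 0.1535 0.1857] p3 [0.5749 0.1335 0.1805] p97 [0.5911 0.1602 0.1896]
   px 241.54 179 184 181.22
scene band 65 med [0.5861 0.1347 0.2618] p3 [0.5813 0.1223 0.2527] p97 [0.5932 0.146  0.2689]
   px 244.58461538461538 142 152 146.6769230769231
scene btn 88 med [ 0.4764 -0.1684  0.0601] p3 [ 0.4646 -0.1863  0.0517] p97 [ 0.492  -0.1572  0.0627]
   px 366.1931818181818 204 211 207.67045454545453
((0.4796311855316162, -0.17276038229465485), 0.017097651958465576)
top lip 1984 med [0.5142 0.261  0.137 ] p3 [0.4632 0.1658 0.1302] p97 [0.5662 0.3544 0.1415]
   px 214.21920563097035 196 249 222.36249371543488
  top z 0.1373
[... 589 characters left out ...]
18  0.0582] p97 [ 0.4926 -0.1637  0.0664]
   px 387.3448275862069 235 246 240.41379310344828
((0.4792550504207611, -0.17778602242469788), 0.016264809295535088)
spool [ 0.4842 -0.0186  0.0401]
spool2 [ 0.4875 -0.0503  0.0398]
cutA [0.3917 0.1325 0.0076]
cutB [ 0.3109  0.154  -0.0004]
cutC [0.3213 0.193  0.0093]
conn [0.3581 0.2772 0.0138]
usb [0.3459 0.3884 0.0093]
hoodTopA [0.7046 0.1703 0.446 ]
hoodTopB [0.7844 0.1347 0.0006]
hoodC [0.4813 0.4056 0.4475]
hoodD [0.5859 0.4569 0.4463]
swA [ 0.5184 -0.151   0.0024]
swB [ 0.4969 -0.212   0.0401]
swC [ 0.4458 -0.2014  0.038 ]
swD [ 0.4569 -0.1411  0.0399]
bott [ 0.7253 -0.1255  0.1368]
blk [ 0.4623 -0.2524  0.    ]
blk2 [ 0.6861 -0.2285  0.0963]
```

Call:
send_rows([
  [[-1,0,0,-40,0,0,0],[-1,0,0,-40,0,0,0],[-1,0,0,-40,0,0,0],[-1,0,0,-40,0,0,0],[-1,0,0,0,-8,0,0],[-1,0,0,0,-8,0,0],[-1,0,0,0,-8,0,0],[-1,0,0,0,0,0,0]],
])

```text
time_s: 1.1
position: [0.2379, -0.6027, 0.3949]
ee_rot: [2.726, -0.0, 0.376]
contact_force: [-0.6, 0.3, -0.9]
finger_gap: 0.0205
grip_force: 0.0
```

```bash
cat > log.py <<'E'
from bench import read_state
s=read_state()
import json
l=[list(map(float,s[k])) for k in('q','position','ee_rot')]
open('log.jsonl','a').write(json.dumps(l)+'\n'); print([[round(x,4) for x in a] for a in l])
E
python3 log.py; ls
python3 - <<'E'
from h import *
W=cloud('top',np.load('top0.npz')['d'])
for x0 in np.arange(.2,.8,.1):
    print(round(x0,1),[float(np.round(np.nanmax(np.where((W[...,0]>x0)&(W[...,0]<x0+.1)&(W[...,1]>y)&(W[...,1]<y+.1),W[...,2],-1)),2)) for y in np.arange(-.7,.3,.1)])
E
```

```text
[[-1.2945, -0.1725, 1.7178, 0.0435, 1.1831, -0.1074], [0.2379, -0.6027, 0.3949], [2.7262, -0.0002, 0.3757]]
h.py
log.jsonl
log.py
pics
scene0.npz
top0.npz
0.2 [0.02, 0.03, 0.03, 0.57, 0.59, 0.01, 0.73, 0.72, 0.01, 0.01]
0.3 [0.03, 0.03, 0.11, 0.11, 0.11, 0.01, 0.01, 0.01, 0.02, 0.02]
0.4 [0.02, 0.02, 0.11, 0.11, 0.11, 0.07, 0.05, 0.01, 0.01, 0.14]
0.5 [0.05, 0.06, 0.11, 0.11, 0.11, 0.06, 0.05, 0.01, 0.45, 0.49]
0.6 [0.1, 0.08, 0.11, 0.11, 0.11, 0.03, 0.01, 0.01, 0.45, 0.49]
0.7 [0.12, 0.01, 0.11, 0.11, 0.11, 0.14, 0.08, 0.01, 0.45, 0.45]
0.8 [0.15, 0.01, 0.01, 0.01, 0.4, 0.4, 0.4, 0.4, 0.4, 0.4]
```

Call:
send_rows([
  [[-1,44,-39,-17,0,0,0],[-1,44,-39,-17,0,0,0],[-1,44,-39,-17,0,0,0],[-1,44,-39,-17,0,0,0],[-1,44,-39,-17,0,0,0],[-1,44,-39,-17,0,0,0],[-1,44,-39,-17,0,0,0],[-1,0,0,0,8,0,8]],
])

```text
time_s: 2.1
position: [0.4192, -0.2065, 0.3947]
ee_rot: [2.864, -0.046, 0.265]
contact_force: [-0.1, -1.5, 0.7]
finger_gap: 0.0005
grip_force: 0.0
```

```bash
python3 log.py
```

```text
[[-0.4721, -0.4708, 1.9272, -0.1752, 1.4649, 0.8394], [0.4192, -0.2065, 0.3947], [2.864, -0.0458, 0.2649]]
```

Call:
send_rows([
  [[-1,0,0,0,0,0,10],[-1,0,0,0,0,0,10],[-1,0,0,0,0,8,0],[-1,0,0,0,0,8,0],[-1,0,0,0,0,8,0],[-1,0,0,20,0,0,0],[-1,0,0,20,0,0,0],[-1,0,0,0,0,0,0]],
])

```text
time_s: 3.1
position: [0.4359, -0.2255, 0.36]
ee_rot: [2.853, -0.538, 0.03]
contact_force: [0.0, -0.4, -0.3]
finger_gap: 0.0002
grip_force: 0.0
```

```bash
python3 log.py
cat > fk.py <<'E'
import numpy as np, json
from scipy.spatial.transform import Rotation as R
from scipy.optimize import least_squares
def rz(a): return R.from_euler('z',a)
def ry(a): return R.from_euler('y',a)
def fk(q,p):
    d1,a1,o1,L1,e,L2,w,Lt,=p[:8]
    A=rz(q[0]); pos=np.array([0,0,d1])+A.apply([a1,o1,0])
    B=A*ry(q[1]); pos=pos+B.apply([0,0,L1])
    C=B*ry(q[2]); pos=pos+C.apply([e,0,L2])
    D=C*rz(q[3]); pos=pos+D.apply([0,w,0])
    E=D*ry(q[4]); pos=pos+E.apply([0,0,Lt])
    F=E*rz(q[5]+np.pi/2)
    return pos,F
def load():
    L=[json.loads(l) for l in open('log.jsonl')]
    L.insert(0,[[-1.27758577e+00,1.24433168e-01,1.65152855e+00,-1.23875529e-05,1.36752095e+00,-8.25707102e-02],[0.23837963,-0.60412671,0.23551955],[-3.13970808,-1.43795841e-04,3.75783641e-01]])
    return L
def fit():
    L=load()
    p0=np.array([.3,0,-.05,.4,0,.4,0,.25])
    f=lambda p:np.concatenate([fk(q,p)[0]-x for q,x,r in L]+[.003*(p-p0)])
    s=least_squares(f,p0); return s.x,np.linalg.norm(s.fun[:3*len(L)].reshape(-1,3),axis=1)
if __name__=='__main__':
    np.set_printoptions(precision=4,suppress=True)
    p,e=fit();print(p,e)
    for q,x,r in load(): print((R.from_euler('xyz',r).inv()*fk(q,p)[1]).as_rotvec(degrees=True))
E
python3 fk.py
```

```text
[[-0.6292, -0.6715, 2.1652, 0.0879, 1.0496, 0.9713], [0.4359, -0.2255, 0.36], [2.8529, -0.5385, 0.0302]]
[0.2232 0.     0.0536 0.4524 0.0424 0.6131 0.     0.2702] [0. 0. 0. 0.]
[ 0.  0. -0.]
[ 0. -0. -0.]
[-0.  0.  0.]
[-0. -0.  0.]
```

```bash
cat > ik.py <<'E'
from fk import *
p,_=fit(); LO=np.array([-2.61,-1.02,.03,-1.35,.32,-2.91])+.04; HI=np.array([2.61,2.33,2.71,4.49,2.68,2.91])-.04
psi=np.radians(23.05); le=np.array([.489,.249,.124])
H=rz(psi)
def ik(pos,rot,q0):
    f=lambda q:np.concatenate([fk(q,p)[0]-pos,.3*(rot.inv()*fk(q,p)[1]).as_rotvec()])
    s=least_squares(f,np.clip(q0,LO+1e-6,HI-1e-6),bounds=(LO,HI),xtol=1e-12,ftol=1e-12); return s.x,np.abs(s.fun).max()
def pose(head,elev,roll,y,depth,z):
    # tip under the lip, depth behind lip edge; heading rel. to hood x (deg); z = TCP height
    zt=H.apply([np.cos(np.radians(elev))*np.cos(np.radians(head)),np.cos(np.radians(elev))*np.sin(np.radians(head)),np.sin(np.radians(elev))])
    yt=np.cross([0,0,1],zt); yt/=np.linalg.norm(yt); xt=np.cross(yt,zt)
    rot=R.from_matrix(np.c_[xt,yt,zt])*rz(np.radians(roll))
    tip=le+H.apply([depth,y,0]); pos=tip-.022*zt; pos[2]=z
    return pos,rot
if __name__=='__main__':
    np.set_printoptions(precision=3,suppress=True)
    rng=np.random.default_rng(0); qc=np.array(load()[-1][0])
    for head in(-30,0,30,50,70):
      for y in(-.06,0.,.06):
       for roll in (0,180):
        best=None
        for t in range(8):
            q0=qc if t==0 else rng.uniform(LO,HI)
            q,e=ik(*pose(head,3,roll,y,.03,.10),q0)
            if e<5e-4:
                q2,e2=ik(*pose(head,3,roll,y,.03,.185),q)
                if e2<5e-4 and np.abs(q2-q).max()<1.5:
                    c=np.abs(q-qc).max()
                    if best is None or c<best[0]: best=(c,q,q2)
        if best: print(head,y,roll,round(best[0],2),best[1],best[2],'margin',np.minimum(np.minimum(best[1]-LO,HI-best[1]),np.minimum(best[2]-LO,HI-best[2])).min().round(2))
E
python3 ik.py
```

```text
-30 -0.06 0 3.82 [0.611 0.272 2.431 3.907 1.3   1.272] [ 0.611 -0.016  2.482  3.97   1.133  1.09 ] margin 0.19
-30 -0.06 180 3.82 [ 0.611  0.272  2.431  3.907  1.3   -1.87 ] [ 0.611 -0.016  2.482  3.97   1.133 -2.051] margin 0.19
-30 0.0 0 3.98 [0.773 0.306 2.378 4.068 1.339 1.209] [0.773 0.04  2.425 4.123 1.212 1.022] margin 0.25
-30 0.06 0 4.12 [0.913 0.349 2.309 4.206 1.379 1.151] [0.913 0.107 2.352 4.249 1.285 0.969] margin 0.2
-30 0.06 180 4.12 [ 0.913  0.349  2.309  4.206  1.379 -1.99 ] [ 0.913  0.107  2.352  4.249  1.285 -2.172] margin 0.2
0 -0.06 0 2.77 [0.136 0.186 2.559 2.86  1.241 1.678] [ 0.136 -0.175  2.621  2.814  0.955  1.779] margin 0.05
0 -0.06 180 2.77 [ 0.136  0.186  2.559  2.86   1.241 -1.463] [ 0.136 -0.175  2.621  2.814  0.955 -1.363] margin 0.05
0 0.0 0 2.99 [0.346 0.189 2.555 3.082 1.226 1.594] [ 0.346 -0.17   2.617  3.072  0.93   1.615] margin 0.05
0 0.0 180 2.99 [ 0.346  0.189  2.555  3.082  1.226 -1.548] [ 0.346 -0.17   2.617  3.072  0.93  -1.526] margin 0.05
0 0.06 0 3.21 [0.553 0.209 2.527 3.302 1.222 1.507] [ 0.553 -0.131  2.585  3.328  0.945  1.453] mar
[... 1505 characters left out ...]
 0.33
70 -0.06 0 1.27 [-0.249  0.551  1.969  1.353  1.788  2.177] [-0.249  0.378  2.001  1.386  1.816  2.318] margin 0.55
70 -0.06 180 1.94 [-0.249  0.551  1.969  1.353  1.788 -0.964] [-0.249  0.378  2.001  1.386  1.816 -0.824] margin 0.67
70 0.0 0 1.34 [-0.158  0.513  2.034  1.424  1.732  2.159] [-0.158  0.331  2.068  1.45   1.752  2.308] margin 0.56
70 0.0 180 1.95 [-0.158  0.513  2.034  1.424  1.732 -0.982] [-0.158  0.331  2.068  1.45   1.752 -0.833] margin 0.6
70 0.06 0 1.42 [-0.057  0.482  2.087  1.506  1.675  2.143] [-0.057  0.291  2.122  1.523  1.683  2.299] margin 0.55
70 0.06 180 1.97 [-0.057  0.482  2.087  1.506  1.675 -0.998] [-0.057  0.291  2.122  1.523  1.683 -0.842] margin 0.55
```

```bash
cat > plan.py <<'E'
from ik import *
np.set_printoptions(precision=3,suppress=True)
ho=le+H.apply([.115,0,0]); ho[2]=0
def pts(q):
    x,r=fk(q,p); P={'tip':[0,0,.022],'wr':[0,0,-p[7]]}
    for i,a in enumerate((-1,1)):
        for j,b in enumerate((-1,1)):
            P[f'b{i}{j}']=[a*.0375,b*.09,-.056]; P[f'c{i}{j}']=[a*.0375,b*.09,-.15]
    W=np.array([x+r.apply(v) for v in P.values()]); return W
def clear(q):
    W=pts(q); h=H.inv().apply(W-ho); return h[:,0].max(),W[:,2].min(),W[1]
def rows(Q,hand=-1):
    out=[]; 
    for a,b in zip(Q[:-1],Q[1:]):
        xa,ra=fk(a,p);xb,rb=fk(b,p)
        out.append(np.r_[ra.inv().apply(xb-xa)*1e3,(ra.inv()*rb).as_rotvec(degrees=True)])
    return np.array(out)
def line(qs,n):
    Q=[qs[0]]
    for a,b,k in zip(qs[:-1],qs[1:],n): Q+=[a+(b-a)*i/k for i in range(1,k+1)]
    return Q
E
python3 - <<'E'
from plan import *
qc=np.array(load()[-1][0])
A={}
seed=np.array([.1,.22,2.5,2.6,1.28,1.8])
for nm,dep,z in(('app',-.08,.098),('under',.025,.098),('touch',.025,.114),('up',.025,.191),('upr',-.08,.18)):
    q,e=ik(*pose(20,0,0,.03,dep,z),seed); A[nm]=q; print(nm,q,e,clear(q)[:2],clear(q)[2],fk(q,p)[0])
for dz in (.2,.3):
    q,e=ik(*pose(20,0,0,.03,-.12,dz),seed); print('via',dz,q,e,clear(q)[:2])
    Q=line([qc,q],[16])
    for k,qq in enumerate(Q): print(k,*[np.round(v,3) for v in clear(qq)],fk(qq,p)[0], np.abs(rows(Q)[k-1]).max() if k else '')
E
```

```text
app [-0.048  0.178  2.67   2.294  1.423  1.789] 0.021946096714941965 (np.float64(-0.17344016532324352), np.float64(0.03775103658319088)) [0.219 0.043 0.069] [0.41  0.235 0.083]
under [0.115 0.156 2.543 2.456 1.219 1.846] 1.1602775684682598e-09 (np.float64(-0.0899999998480321), np.float64(0.060499998420387766)) [0.287 0.087 0.098] [0.484 0.271 0.098]
touch [0.115 0.091 2.556 2.443 1.179 1.881] 4.195422814712302e-09 (np.float64(-0.08999999991015513), np.float64(0.07649999402713459)) [0.287 0.087 0.114] [0.484 0.271 0.114]
up [ 0.115 -0.214  2.597  2.347  0.985  2.084] 4.730760339022311e-09 (np.float64(-0.08999999875810237), np.float64(0.15349999312556167)) [0.287 0.087 0.191] [0.484 0.271 0.191]
upr [-0.077 -0.178  2.67   2.132  1.24   2.106] 0.05042134598986947 (np.float64(-0.14694318840150342), np.float64(0.12224107965613758)) [0.26  0.034 0.154] [0.438 0.237 0.167]
via 0.2 [-0.216 -0.243  2.67   1.928  1.342  2.228] 0.07561358299123544 (np.float64(-0.16758648717515576), np.float64(0.13970085288768136))
0 -0.296 0.342 [ 0.301 -0.153  0.582] [ 0.436 -0.226  0.36 ] 
1 -0.27 0.306 [ 0.3
[... 1959 characters left out ...]
95709299
8 -0.193 0.254 [ 0.291 -0.069  0.457] [0.47  0.051 0.293] 26.37867260424988
9 -0.184 0.243 [ 0.288 -0.059  0.441] [0.466 0.08  0.293] 26.41297697288034
10 -0.178 0.236 [ 0.284 -0.049  0.425] [0.462 0.106 0.294] 25.455878500446413
11 -0.173 0.234 [ 0.279 -0.039  0.409] [0.456 0.131 0.296] 23.633153784544437
12 -0.17 0.236 [ 0.274 -0.03   0.394] [0.449 0.153 0.3  ] 21.10697961948542
13 -0.169 0.243 [ 0.269 -0.021  0.378] [0.442 0.173 0.304] 18.066756728188285
14 -0.17 0.253 [ 0.263 -0.012  0.362] [0.434 0.19  0.309] 14.718636469781323
15 -0.172 0.266 [ 0.256 -0.003  0.346] [0.425 0.205 0.313] 12.437459414437608
16 -0.175 0.281 [0.249 0.005 0.331] [0.417 0.217 0.318] 12.771333909676233
```

Run:
```python
from plan import *
qc=np.array(load()[-1][0])
seed=np.array([.1,.22,2.5,2.6,1.28,1.8])
qu,_=ik(*pose(20,0,0,.03,.025,.100),seed)
for head,y,dep in((35,0,-.04),(45,0,-.04),(45,-.04,-.05),(55,-.04,-.06)):
    qa,e=ik(*pose(head,0,0,y,dep,.100),qu); print(head,y,dep,qa,e)
    if e>5e-4: continue
    Q=line([qc,qa,qu],[18,6])
    for k,qq in enumerate(Q):
        W=pts(qq);h=H.inv().apply(W-ho)
        if k%3==0 or k>17: print(k,'tip',h[0],'bodyx',h[2:,0].max().round(3),'zmin',W[:,2].min().round(3),'wr',W[1])
    r=rows(Q);print('max mm',np.linalg.norm(r[:,:3],axis=1).max(),'deg',np.linalg.norm(r[:,3:],axis=1).max())
```

```text
35 0 -0.04 [-0.23   0.145  2.548  1.868  1.431  1.998] 1.9407832008155877e-10
0 tip [-0.342 -0.426  0.342] bodyx -0.296 zmin 0.342 wr [ 0.301 -0.153  0.582]
3 tip [-0.269 -0.338  0.238] bodyx -0.23 zmin 0.238 wr [ 0.344 -0.153  0.495]
6 tip [-0.218 -0.236  0.171] bodyx -0.184 zmin 0.171 wr [ 0.37  -0.139  0.405]
9 tip [-0.186 -0.141  0.136] bodyx -0.155 zmin 0.108 wr [ 0.379 -0.115  0.317]
12 tip [-0.166 -0.066  0.122] bodyx -0.142 zmin 0.068 wr [ 0.369 -0.083  0.235]
15 tip [-0.156 -0.02   0.114] bodyx -0.146 zmin 0.058 wr [ 0.341 -0.048  0.161]
18 tip [-0.155 -0.     0.1  ] bodyx -0.167 zmin 0.062 wr [ 0.298 -0.015  0.1  ]
19 tip [-0.14   0.004  0.102] bodyx -0.158 zmin 0.062 wr [0.298 0.002 0.1  ]
20 tip [-0.127  0.009  0.103] bodyx -0.15 zmin 0.063 wr [0.298 0.02  0.1  ]
21 tip [-0.116  0.014  0.104] bodyx -0.143 zmin 0.063 wr [0.297 0.037 0.1  ]
22 tip [-0.106  0.019  0.103] bodyx -0.138 zmin 0.063 wr [0.294 0.054 0.1  ]
23 tip [-0.097  0.024  0.102] bodyx -0.134 zmin 0.063 wr [0.291 0.07  0.1  ]
24 tip [-0.09  0.03  0.1 ] bodyx -0.133 zmin 0.062 wr [0.287 0.087 0.1  ]
max mm 51
[... 2775 characters left out ...]
074 wr [ 0.417 -0.148  0.257]
15 tip [-0.187 -0.071  0.103] bodyx -0.143 zmin 0.059 wr [ 0.41  -0.125  0.175]
18 tip [-0.175 -0.04   0.1  ] bodyx -0.146 zmin 0.063 wr [ 0.389 -0.097  0.1  ]
19 tip [-0.145 -0.021  0.106] bodyx -0.127 zmin 0.062 wr [ 0.38  -0.06   0.101]
20 tip [-0.122 -0.005  0.111] bodyx -0.115 zmin 0.063 wr [ 0.367 -0.025  0.101]
21 tip [-0.104  0.008  0.114] bodyx -0.11 zmin 0.064 wr [0.351 0.007 0.101]
22 tip [-0.093  0.018  0.113] bodyx -0.111 zmin 0.064 wr [0.332 0.037 0.101]
23 tip [-0.088  0.025  0.109] bodyx -0.119 zmin 0.064 wr [0.31  0.064 0.101]
24 tip [-0.09  0.03  0.1 ] bodyx -0.133 zmin 0.062 wr [0.287 0.087 0.1  ]
max mm 43.49791708184691 deg 8.724977586736465
```

Run:
```python
from plan import *
qc=np.array(load()[-1][0])
qu,_=ik(*pose(20,0,0,.03,.025,.100),np.array([.1,.22,2.5,2.6,1.28,1.8]))
qa,e=ik(*pose(35,0,0,0,-.04,.100),qu); qv,e2=ik(*pose(35,0,0,0,-.045,.155),qa); print(e,e2,qv)
Q=line([qc,qv,qa,qu],[20,4,8])
sp=np.array([.485,-.035])
for k,qq in enumerate(Q):
    W=pts(qq);h=H.inv().apply(W-ho)
    if k%2==0: print(k,'tip',h[0],'bodyx',h[2:,0].max().round(3),'zmin',W[:,2].min().round(3),'wr',W[1],'spool',np.linalg.norm(W[:,:2]-sp,axis=1).min().round(3))
r=rows(Q);print(np.linalg.norm(r[:,:3],axis=1).max(),np.linalg.norm(r[:,3:],axis=1).max())
np.set_printoptions(suppress=True,precision=1)
for i in range(0,32,8): print(np.c_[-np.ones(8),r[i:i+8]].round(1).tolist())
np.save('Q.npy',Q)
```

```text
1.9407832008155877e-10 1.492622650478559e-08 [-0.24  -0.091  2.597  1.83   1.384  2.181]
0 tip [-0.342 -0.426  0.342] bodyx -0.296 zmin 0.342 wr [ 0.301 -0.153  0.582] spool 0.094
2 tip [-0.298 -0.376  0.283] bodyx -0.256 zmin 0.283 wr [ 0.322 -0.151  0.536] spool 0.047
4 tip [-0.261 -0.319  0.237] bodyx -0.224 zmin 0.237 wr [ 0.339 -0.145  0.489] spool 0.013
6 tip [-0.231 -0.26   0.202] bodyx -0.198 zmin 0.202 wr [ 0.351 -0.136  0.442] spool 0.001
8 tip [-0.207 -0.201  0.178] bodyx -0.178 zmin 0.175 wr [ 0.358 -0.123  0.395] spool 0.009
10 tip [-0.19  -0.147  0.164] bodyx -0.164 zmin 0.139 wr [ 0.36  -0.108  0.349] spool 0.015
12 tip [-0.177 -0.099  0.157] bodyx -0.155 zmin 0.114 wr [ 0.356 -0.091  0.305] spool 0.025
14 tip [-0.168 -0.06   0.156] bodyx -0.152 zmin 0.102 wr [ 0.348 -0.072  0.263] spool 0.035
16 tip [-0.162 -0.031  0.156] bodyx -0.153 zmin 0.101 wr [ 0.334 -0.054  0.224] spool 0.048
18 tip [-0.159 -0.011  0.157] bodyx -0.16 zmin 0.107 wr [ 0.316 -0.035  0.188] spool 0.066
20 tip [-0.16  -0.     0.155] bodyx -0.172 zmin 0.117 wr [ 0.293 -0.017  0.155] spool 0.09
22 tip
[... 1202 characters left out ...]
3.3, 7.2], [-1.0, -6.8, 5.9, 10.3, 2.5, -3.2, 7.2]]
[[-1.0, -4.5, 6.3, 8.3, 2.4, -3.1, 7.3], [-1.0, -2.2, 6.3, 6.3, 2.3, -3.0, 7.3], [-1.0, -0.1, 5.8, 4.2, 2.3, -2.8, 7.2], [-1.0, 1.7, 4.9, 2.1, 2.3, -2.7, 7.2], [-1.0, 13.1, -1.3, 1.3, -0.1, -0.0, 0.0], [-1.0, 13.5, -1.0, 1.1, -0.0, -0.0, 0.0], [-1.0, 14.0, -0.5, 0.9, 0.0, 0.0, -0.0], [-1.0, 14.4, -0.1, 0.7, 0.1, 0.0, -0.0]]
[[-1.0, -1.3, -2.9, 11.0, 2.0, -0.3, -0.4], [-1.0, -1.0, -2.0, 10.5, 1.9, -0.2, -0.3], [-1.0, -0.6, -1.1, 9.9, 1.9, -0.1, -0.2], [-1.0, -0.2, -0.3, 9.3, 1.9, -0.0, -0.1], [-1.0, 0.2, 0.5, 8.6, 1.9, 0.1, 0.1], [-1.0, 0.7, 1.3, 7.9, 1.8, 0.1, 0.2], [-1.0, 1.1, 2.1, 7.1, 1.8, 0.2, 0.3], [-1.0, 1.6, 2.8, 6.3, 1.8, 0.4, 0.4]]
```

Call:
send_rows([
  [[-1,-4.8,-36.2,22.9,6.2,-0.8,5.3],[-1,-8.3,-33.7,23.1,6.0,-1.3,5.4],[-1,-11.4,-30.7,23.1,5.8,-1.7,5.6],[-1,-14.0,-27.5,23.0,5.5,-2.1,5.7],[-1,-16.0,-24.0,22.8,5.3,-2.5,5.9],[-1,-17.5,-20.4,22.4,5.0,-2.8,6.0],[-1,-18.4,-16.8,21.9,4.7,-3.0,6.2],[-1,-18.8,-13.2,21.2,4.4,-3.2,6.3]],
])

```text
time_s: 4.1
position: [0.4748, 0.0164, 0.1971]
ee_rot: [-2.402, -0.035, -0.657]
contact_force: [-0.6, 0.1, 0.1]
finger_gap: 0.0005
grip_force: 0.0
```

Call:
send_rows([
  [[-1,-18.7,-9.6,20.4,4.0,-3.4,6.5],[-1,-18.0,-6.3,19.4,3.7,-3.5,6.6],[-1,-16.9,-3.3,18.2,3.5,-3.5,6.8],[-1,-15.4,-0.6,16.9,3.2,-3.5,6.9],[-1,-13.5,1.7,15.4,3.0,-3.5,7.0],[-1,-11.4,3.6,13.8,2.8,-3.4,7.1],[-1,-9.2,5.0,12.1,2.6,-3.3,7.2],[-1,-6.8,5.9,10.3,2.5,-3.2,7.2]],
])

```text
time_s: 5.1
position: [0.4499, 0.1827, 0.1637]
ee_rot: [-2.023, 1.025, -0.841]
contact_force: [0.3, 0.9, -0.3]
finger_gap: 0.0
grip_force: 0.0
```

```bash
python3 log.py; python3 -c "
from plan import *
Q=np.load('Q.npy');x,r=fk(Q[16],p);print(Q[16],x,r.as_euler('xyz'))"
```

```text
[[-0.319, -0.2038, 2.5064, 1.4825, 1.3237, 1.9352], [0.4499, 0.1827, 0.1637], [-2.0232, 1.0245, -0.8411]]
[-0.318 -0.207  2.511  1.481  1.317  1.939] [0.449 0.183 0.161] [-2.036  1.027 -0.855]
```

Tracking closely. On to the position below the lip's front.

Call:
send_rows([
  [[-1,-4.5,6.3,8.3,2.4,-3.1,7.3],[-1,-2.2,6.3,6.3,2.3,-3.0,7.3],[-1,-0.1,5.8,4.2,2.3,-2.8,7.2],[-1,1.7,4.9,2.1,2.3,-2.7,7.2],[-1,13.1,-1.3,1.3,-0.1,0,0],[-1,13.5,-1.0,1.1,0,0,0],[-1,14.0,-0.5,0.9,0,0,0],[-1,14.4,-0.1,0.7,0.1,0,0]],
])

```text
time_s: 6.1
position: [0.4429, 0.2136, 0.1015]
ee_rot: [-1.092, 1.562, -0.073]
contact_force: [-0.2, 0.6, -0.2]
finger_gap: 0.0002
grip_force: 0.0
```

```bash
python3 log.py
python3 - <<'E'
from plan import *
from h import snap
snap('scene','s1.png')
Q=np.load('Q.npy');qc=np.array(load()[-1][0]);x,r=fk(qc,p)
print(H.inv().apply(pts(qc)-ho)[:2], 'z axis',H.inv().apply(r.apply([0,0,1])),'y',r.apply([0,1,0]))
qu=Q[-1];Qn=line([qc,qu],[7]);print(np.c_[-np.ones(7),rows(Qn)].round(1).tolist())
E
```

```text
[[-0.2334, 0.1499, 2.5401, 1.8606, 1.4376, 1.9944], [0.4429, 0.2136, 0.1015], [-1.0923, 1.5619, -0.0732]]
[[-0.153 -0.002  0.102]
 [-0.392 -0.171  0.1  ]] z axis [0.816 0.578 0.004] y [-0.852  0.524 -0.008]
[[-1.0, -1.3, -3.0, 12.7, 2.3, -0.3, -0.4], [-1.0, -0.8, -1.8, 11.9, 2.3, -0.2, -0.3], [-1.0, -0.3, -0.6, 11.1, 2.2, -0.1, -0.1], [-1.0, 0.2, 0.5, 10.1, 2.2, 0.1, 0.1], [-1.0, 0.8, 1.5, 9.1, 2.2, 0.2, 0.2], [-1.0, 1.5, 2.5, 8.1, 2.1, 0.3, 0.3], [-1.0, 2.2, 3.4, 7.0, 2.1, 0.4, 0.5]]
```

View pics/s1.png

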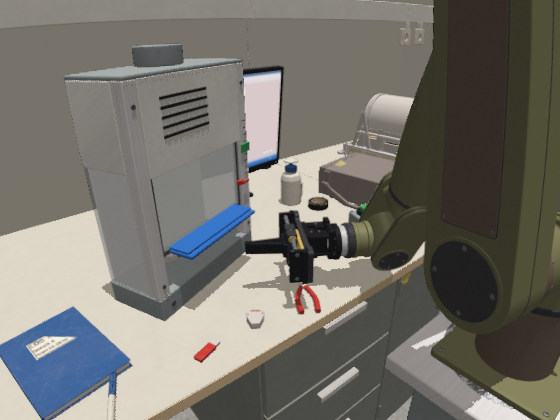

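The closed fingers point at the hood, tips at (248,247), below and in front of the lip. Nothing has been disturbed.

Call:
send_rows([
  [[-1,-1.3,-3.0,12.7,2.3,-0.3,-0.4],[-1,-0.8,-1.8,11.9,2.3,-0.2,-0.3],[-1,-0.3,-0.6,11.1,2.2,-0.1,-0.1],[-1,0.2,0.5,10.1,2.2,0.1,0.1],[-1,0.8,1.5,9.1,2.2,0.2,0.2],[-1,1.5,2.5,8.1,2.1,0.3,0.3],[-1,2.2,3.4,7.0,2.1,0.4,0.5],[-1,0,0,0,0,0,0]],
])

```text
time_s: 7.15
position: [0.4829, 0.2728, 0.1003]
ee_rot: [1.17, 1.569, 1.922]
contact_force: [0.9, 0.0, -0.1]
finger_gap: 0.0002
grip_force: 0.0
```

```bash
python3 log.py
python3 - <<'E'
from plan import *
qc=np.array(load()[-1][0]);x,r=fk(qc,p)
print(H.inv().apply(pts(qc)-ho)[[0,2,3,4,5,6,7,8,9]],'tool x',r.apply([1,0,0]))
E
```

```text
[[0.1193, 0.1466, 2.5458, 2.4584, 1.2138, 1.8502], [0.4829, 0.2728, 0.1003], [1.1701, 1.5689, 1.9223]]
[[-0.091  0.032  0.1  ]
 [-0.133 -0.079  0.138]
 [-0.221 -0.112  0.137]
 [-0.195  0.09   0.138]
 [-0.283  0.057  0.138]
 [-0.133 -0.079  0.063]
 [-0.221 -0.112  0.062]
 [-0.195  0.09   0.063]
 [-0.283  0.058  0.063]] tool x [-0.001  0.002 -1.   ]
```

Call:
send_rows([
  [[-1,-8,0,0,0,0,0],[-1,-8,0,0,0,0,0],[-1,-10,0,0,0,0,0],[-1,-10,0,0,0,0,0],[-1,-10,0,0,0,0,0],[-1,-10,0,0,0,0,0],[-1,-8,0,0,0,0,0],[-1,-6,0,0,0,0,0]],
])

```text
time_s: 8.15
position: [0.4824, 0.2711, 0.1689]
ee_rot: [2.404, 1.566, -3.131]
contact_force: [0.7, -0.7, -2.8]
finger_gap: 0.0007
grip_force: 2.0
```

```bash
python3 log.py
cat > gap.py <<'E'
from h import *
np.set_printoptions(precision=4,suppress=True)
import sys
p,d=snap('scene',sys.argv[1]);W=cloud('scene',d)
hsv=cv2.cvtColor(p,cv2.COLOR_RGB2HSV).astype(int)
for k,(a,b,c,e,col) in dict(lip=(150,150,265,255,'b'),ptr=(232,130,252,192,'r'),band=(234,130,254,160,'g')).items():
    h=hsv[b:e,a:c];Hh=h[...,0]
    m=dict(b=(Hh>100)&(Hh<130),r=(Hh<10)|(Hh>170),g=(Hh>45)&(Hh<85))[col]&(h[...,1]>110)&(h[...,2]>50)
    P=W[b:e,a:c][m];P=P[~np.isnan(P[:,0])];v,u=np.nonzero(m)
    if len(P): print(k,len(P),np.median(P,0),np.percentile(P[:,2],[3,97]),'px',u.mean()+a,v.min()+b,v.max()+b)
cv2.imwrite('pics/c_'+sys.argv[1],cv2.resize(p[120:260,140:320,::-1],None,fx=4,fy=4,interpolation=cv2.INTER_CUBIC))
E
python3 gap.py s2.png
```

```text
[[0.1166, -0.1389, 2.5951, 2.383, 1.0316, 2.0243], [0.4824, 0.2711, 0.1689], [2.4045, 1.5664, -3.1306]]
lip 1813 [0.504  0.2794 0.193 ] [0.1038 0.1945] px 209.67798466593646 158 231
ptr 52 [0.581  0.1527 0.2417] [0.2368 0.2458] px 240.3846153846154 155 160
band 65 [0.5852 0.1353 0.2617] [0.2526 0.2691] px 244.58461538461538 142 152
```

View pics/c_s2.png

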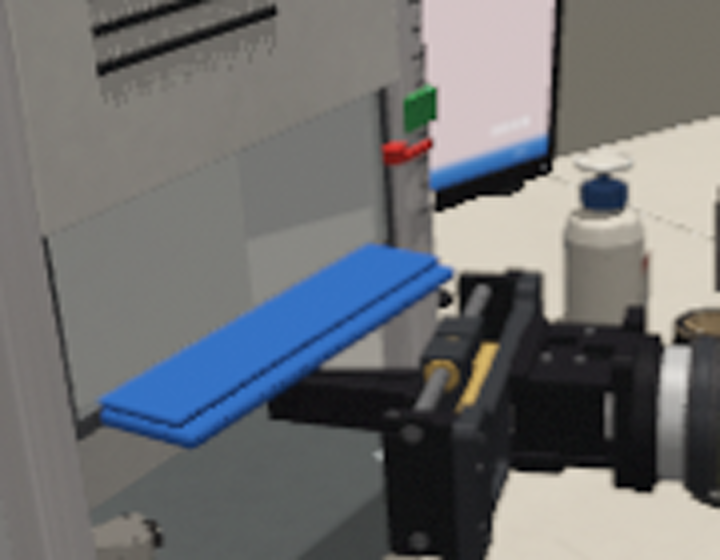

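The fingers are below the lip and the red pointer (crop 405,150) is under the green band (420,107), about 20 mm to go.

Call:
send_rows([
  [[-1,-4,0,0,0,0,0],[-1,-4,0,0,0,0,0],[-1,-4,0,0,0,0,0],[-1,-4,0,0,0,0,0],[-1,-2,0,0,0,0,0],[-1,-1,0,0,0,0,0],[-1,0,0,0,0,0,0],[-1,0,0,0,0,0,0]],
])

```text
time_s: 9.2
position: [0.4824, 0.2718, 0.188]
ee_rot: [2.119, 1.568, 2.869]
contact_force: [-1.5, -2.0, -3.0]
finger_gap: 0.0005
grip_force: 1.3
```

```bash
python3 log.py; python3 gap.py s3.png
```

```text
[[0.1176, -0.2096, 2.6005, 2.3541, 0.9868, 2.0779], [0.4824, 0.2718, 0.188], [2.1193, 1.5677, 2.8694]]
lip 1779 [0.5033 0.2796 0.2122] [0.1029 0.2136] px 208.68379888268157 158 221
ptr 53 [0.5816 0.1522 0.2609] [0.252  0.2636] px 239.67924528301887 147 152
band 32 [0.5882 0.1305 0.2659] [0.253  0.2693] px 245.3125 142 150
```

View pics/c_s3.png

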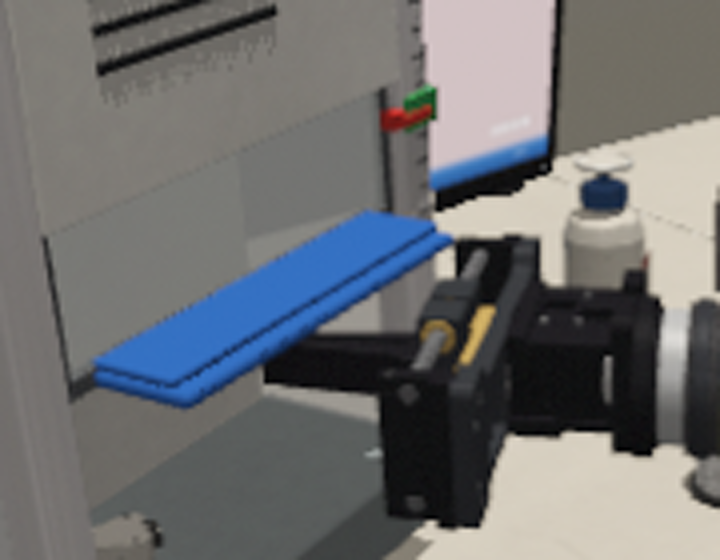

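Pointer 0.261 (mid about 0.259) against band centre 0.261: level. Next, back off the lip and plan the way to the button.

Call:
send_rows([
  [[-1,4,0,0,0,0,0],[-1,5,0,0,0,0,0],[-1,6,0,0,0,0,0],[-1,6,0,0,0,0,0],[-1,4,0,0,0,0,0],[-1,0,0,0,0,0,0],[-1,0,0,0,0,0,0],[-1,0,0,0,0,0,0]],
])

```text
time_s: 10.25
position: [0.4826, 0.2716, 0.1632]
ee_rot: [2.159, 1.568, 2.908]
contact_force: [0.8, 0.4, 0.3]
finger_gap: 0.0004
grip_force: 0.0
```

```bash
python3 log.py; python3 gap.py s4.png
python3 - <<'E'
from plan import *
L=load();qn=np.array(L[-1][0]);qold=np.array(L[3][0])
qv,e=ik(*pose(35,0,0,0,-.045,.155),qn);print('qv',qv,e)
yaw=0.27
best=None
for yaw in np.arange(-3.1,3.1,.1):
    q,e=ik(np.array([.479,-.176,.062+.022+.08]),rz(yaw)*R.from_euler('x',np.pi),qold)
    if e<5e-4:
        c=np.abs(q-qv).max()
        if best is None or c<best[0]: best=(c,q,yaw)
_,qb,yaw=best;print('qb',qb,yaw)
Q=line([qn,qv,qold,qb],[8,18,6])
print(H.inv().apply(pts(qn)-ho)[0])
for k,qq in enumerate(Q):
    W=pts(qq);h=H.inv().apply(W-ho)
    if k%2==0: print(k,'tip',h[0],'bodyx',h[2:,0].max().round(3),'zmin',W[:,2].min().round(3),'wr',W[1])
r=rows(Q);print(np.linalg.norm(r[:,:3],axis=1).max(),np.linalg.norm(r[:,3:],axis=1).max())
for i in range(0,32,8): print(np.c_[-np.ones(8),r[i:i+8]].round(1).tolist())
np.save('Q2.npy',Q)
E
```

```text
[[0.1175, -0.1135, 2.5914, 2.392, 1.049, 2.0065], [0.4826, 0.2716, 0.1632], [2.1591, 1.5678, 2.9084]]
lip 1777 [0.5035 0.2799 0.2122] [0.1039 0.2137] px 208.69809203142538 158 221
ptr 52 [0.582  0.1519 0.2609] [0.2518 0.2638] px 239.69230769230768 147 152
band 32 [0.5874 0.1317 0.2665] [0.2534 0.2692] px 245.3125 142 150
qv [-0.24  -0.091  2.597  1.83   1.384  2.182] 2.101314805491583e-09
qb [-0.457 -0.131  2.03   0.     1.243  2.813] -1.6999999999999988
[-0.091  0.031  0.163]
0 tip [-0.091  0.031  0.163] bodyx -0.134 zmin 0.126 wr [0.285 0.088 0.164]
2 tip [-0.103  0.021  0.165] bodyx -0.138 zmin 0.124 wr [0.29  0.062 0.161]
4 tip [-0.118  0.013  0.164] bodyx -0.146 zmin 0.122 wr [0.294 0.036 0.159]
6 tip [-0.137  0.006  0.16 ] bodyx -0.157 zmin 0.119 wr [0.294 0.01  0.157]
8 tip [-0.16  -0.     0.155] bodyx -0.172 zmin 0.117 wr [ 0.293 -0.017  0.155]
10 tip [-0.16  -0.012  0.157] bodyx -0.159 zmin 0.106 wr [ 0.318 -0.037  0.192]
12 tip [-0.163 -0.036  0.156] bodyx -0.153 zmin 0.1 wr [ 0.338 -0.058  0.233]
14 tip [-0.17  -0.072  0.156] bodyx -0.152 zmin 0.105 wr [ 0.351 -0.079  0.27
[... 1452 characters left out ...]
, 17.5, -0.1, -21.4, -3.8, 3.9, -7.5], [-1.0, 19.3, 3.3, -23.2, -4.2, 3.8, -7.4], [-1.0, 20.4, 7.1, -24.8, -4.6, 3.7, -7.2], [-1.0, 21.0, 11.2, -26.1, -4.9, 3.5, -7.0], [-1.0, 20.8, 15.6, -27.3, -5.3, 3.3, -6.8], [-1.0, 19.9, 20.1, -28.2, -5.7, 2.9, -6.6], [-1.0, 18.2, 24.5, -28.9, -6.0, 2.5, -6.4], [-1.0, 15.8, 28.8, -29.5, -6.4, 2.0, -6.2]]
[[-1.0, 12.7, 32.7, -29.8, -6.6, 1.5, -6.1], [-1.0, 8.9, 36.3, -29.9, -6.8, 0.9, -5.9], [-1.0, -6.0, -13.9, 30.9, 2.5, -5.3, 16.0], [-1.0, -8.7, -11.7, 31.4, 0.7, -5.8, 15.9], [-1.0, -10.6, -9.0, 31.8, -1.3, -5.7, 15.9], [-1.0, -11.8, -6.2, 32.1, -3.0, -5.0, 15.8], [-1.0, -12.3, -3.4, 32.4, -4.5, -3.7, 15.7], [-1.0, -12.2, -0.8, 32.6, -5.4, -2.0, 15.7]]
```

Call:
send_rows([
  [[-1,-1.1,-3.6,-6.6,-1.7,-0.5,-0.6],[-1,-0.4,-2.7,-7.5,-1.7,-0.3,-0.4],[-1,0.2,-1.8,-8.3,-1.8,-0.2,-0.3],[-1,0.8,-0.8,-9.0,-1.9,-0.1,-0.1],[-1,1.3,0.2,-9.7,-1.9,0,0.1],[-1,1.8,1.2,-10.4,-2.0,0.1,0.2],[-1,2.2,2.2,-11.0,-2.0,0.2,0.4],[-1,2.6,3.3,-11.5,-2.0,0.3,0.6]],
])

```text
time_s: 11.3
position: [0.4357, 0.2125, 0.1549]
ee_rot: [-0.652, 1.567, 0.361]
contact_force: [0.8, -0.1, 0.7]
finger_gap: 0.0006
grip_force: 0.0
```

```bash
python3 log.py
python3 - <<'E'
from plan import *
L=load();qn=np.array(L[-1][0])
qb=np.array([-.457,-.131,2.03,0,1.243,2.813])
def show(Q):
  for k,qq in enumerate(Q):
    W=pts(qq);h=H.inv().apply(W-ho)
    if k%3==0: print(k,'tip',h[0],'bodyx',h[2:,0].max().round(3),'zmin',W[:,2].min().round(3),'zb',W[2:,2].min().round(3),'wr',W[1])
for q5 in(2.3,2.813):
  qb[5]=q5
  x,r=fk(qb,p)
  qb2,e=ik(np.array([.479,-.176,.164]),rz(r.as_euler('xyz')[2])*R.from_euler('x',np.pi),qb);print(e,qb2)
  mid=.5*(qn+qb2); mid[1]-=.2
  Q=line([qn,mid,qb2],[12,12]);show(Q)
  r=rows(Q);print(np.linalg.norm(r[:,:3],axis=1).max(),np.linalg.norm(r[:,3:],axis=1).max())
  if q5==2.3:
    np.save('Q3.npy',Q)
    for i in range(0,24,8): print(np.c_[-np.ones(8),r[i:i+8]].round(1).tolist())
E
```

```text
[[-0.2409, -0.0883, 2.5979, 1.8315, 1.3876, 2.1762], [0.4357, 0.2125, 0.1549], [-0.6516, 1.5674, 0.3609]]
2.4663604492047853e-13 [-0.457 -0.131  2.03  -0.     1.243  2.3  ]
0 tip [-0.16  -0.     0.155] bodyx -0.173 zmin 0.117 zb 0.117 wr [ 0.293 -0.017  0.154]
3 tip [-0.159 -0.003  0.161] bodyx -0.155 zmin 0.121 zb 0.121 wr [ 0.329 -0.035  0.197]
6 tip [-0.163 -0.021  0.162] bodyx -0.145 zmin 0.126 zb 0.126 wr [ 0.358 -0.053  0.245]
9 tip [-0.172 -0.055  0.164] bodyx -0.142 zmin 0.138 zb 0.138 wr [ 0.38 -0.07  0.3 ]
12 tip [-0.184 -0.105  0.171] bodyx -0.145 zmin 0.16 zb 0.16 wr [ 0.395 -0.087  0.358]
15 tip [-0.205 -0.163  0.147] bodyx -0.152 zmin 0.147 zb 0.16 wr [ 0.417 -0.107  0.378]
18 tip [-0.23  -0.232  0.133] bodyx -0.163 zmin 0.133 zb 0.169 wr [ 0.439 -0.129  0.398]
21 tip [-0.259 -0.307  0.131] bodyx -0.179 zmin 0.131 zb 0.189 wr [ 0.46  -0.152  0.416]
24 tip [-0.291 -0.387  0.142] bodyx -0.2 zmin 0.142 zb 0.22 wr [ 0.479 -0.176  0.434]
27.87806283628444 4.803561411244532
[[-1.0, -3.4, -1.2, 1.3, -2.8, 2.1, -2.8], [-1.0, -2.7, -2.0, -0.3, -2.6, 2.2, -2.9], [-1.0, -1.9, -2.8
[... 1109 characters left out ...]
4 zmin 0.126 zb 0.126 wr [ 0.329 -0.035  0.197]
6 tip [-0.163 -0.021  0.162] bodyx -0.143 zmin 0.136 zb 0.136 wr [ 0.358 -0.053  0.245]
9 tip [-0.172 -0.055  0.164] bodyx -0.139 zmin 0.151 zb 0.151 wr [ 0.38 -0.07  0.3 ]
12 tip [-0.184 -0.105  0.171] bodyx -0.141 zmin 0.171 zb 0.173 wr [ 0.395 -0.087  0.358]
15 tip [-0.205 -0.163  0.147] bodyx -0.146 zmin 0.147 zb 0.173 wr [ 0.417 -0.107  0.378]
18 tip [-0.23  -0.232  0.133] bodyx -0.157 zmin 0.133 zb 0.18 wr [ 0.439 -0.129  0.398]
21 tip [-0.259 -0.307  0.131] bodyx -0.174 zmin 0.131 zb 0.196 wr [ 0.46  -0.152  0.416]
24 tip [-0.291 -0.387  0.142] bodyx -0.194 zmin 0.142 zb 0.22 wr [ 0.479 -0.176  0.434]
27.878062836284634 4.327322643960018
```

Call:
send_rows([
  [[-1,-3.4,-1.2,1.3,-2.8,2.1,-2.8],[-1,-2.7,-2.0,-0.3,-2.6,2.2,-2.9],[-1,-1.9,-2.8,-1.9,-2.5,2.4,-2.9],[-1,-1.0,-3.4,-3.5,-2.4,2.6,-2.9],[-1,0,-4.0,-5.1,-2.2,2.8,-2.9],[-1,1.1,-4.4,-6.7,-2.1,2.9,-2.8],[-1,2.2,-4.7,-8.3,-2.0,3.1,-2.8],[-1,3.4,-4.9,-9.8,-1.9,3.3,-2.7]],
])

```text
time_s: 12.3
position: [0.45, 0.1705, 0.1717]
ee_rot: [-2.466, 1.022, -1.13]
contact_force: [0.2, 0.0, -0.1]
finger_gap: 0.0003
grip_force: 0.0
```

Call:
send_rows([
  [[-1,4.6,-5.0,-11.3,-1.8,3.4,-2.7],[-1,6.0,-5.0,-12.7,-1.7,3.6,-2.6],[-1,7.3,-4.9,-14.1,-1.6,3.7,-2.5],[-1,8.7,-4.6,-15.4,-1.5,3.9,-2.4],[-1,18.2,2.2,-8.0,-2.5,3.3,-0.9],[-1,19.0,2.7,-8.3,-2.5,3.3,-0.8],[-1,19.8,3.2,-8.6,-2.5,3.3,-0.8],[-1,20.5,3.7,-8.7,-2.5,3.4,-0.8]],
])

```text
time_s: 13.3
position: [0.4679, 0.0287, 0.1594]
ee_rot: [-2.793, 0.478, -1.194]
contact_force: [0.6, -0.0, -0.1]
finger_gap: 0.0003
grip_force: 0.0
```

Call:
send_rows([
  [[-1,21.3,4.3,-8.8,-2.5,3.4,-0.7],[-1,22.0,4.8,-8.8,-2.5,3.4,-0.7],[-1,22.7,5.4,-8.7,-2.5,3.4,-0.7],[-1,23.4,6.1,-8.5,-2.5,3.4,-0.7],[-1,24.0,6.7,-8.3,-2.5,3.4,-0.7],[-1,24.6,7.3,-7.9,-2.5,3.4,-0.6],[-1,25.1,7.9,-7.5,-2.5,3.4,-0.6],[-1,25.6,8.6,-7.1,-2.5,3.4,-0.6]],
])

```text
time_s: 14.3
position: [0.4793, -0.1762, 0.1644]
ee_rot: [3.137, -0.003, -1.184]
contact_force: [-0.1, 0.1, 0.4]
finger_gap: 0.0001
grip_force: 0.0
```

```bash
python3 log.py; python3 gap.py s5.png
python3 - <<'E'
from plan import *
q=np.array(load()[-1][0]);x,r=fk(q,p);T=R.from_euler('xyz',[np.pi,0,r.as_euler('xyz')[2]])
for z in(.164,.100):print(r.inv().apply(np.array([.479,-.176,z])-x)*1e3,(r.inv()*T).as_rotvec(degrees=True))
E
```

```text
[[-0.4546, -0.1303, 2.0283, -0.0059, 1.2441, 2.3026], [0.4793, -0.1762, 0.1644], [3.1371, -0.0033, -1.1845]]
lip 1775 [0.5036 0.2799 0.2122] [0.1043 0.2137] px 208.65488215488216 158 221
ptr 51 [0.5812 0.1513 0.2602] [0.2517 0.2634] px 239.6346153846154 147 152
band 32 [0.5885 0.1311 0.2662] [0.2526 0.2691] px 245.3125 142 150
[-0.333  0.183  0.399] [ 0.259 -0.189 -0.   ]
[-0.543 -0.106 64.398] [ 0.259 -0.189 -0.   ]
```

View pics/s5.png

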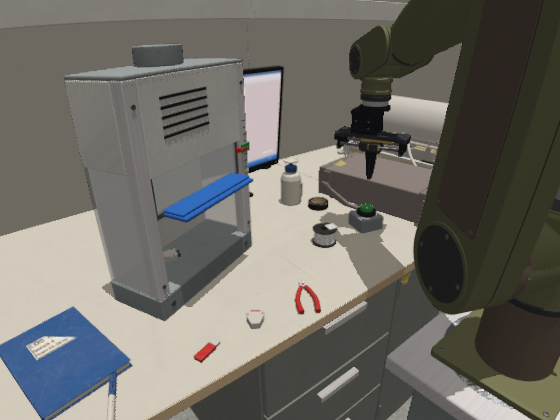

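The fingertips are above the button (pixel 370,178 over 366,210), and the window still stands at the band. Pressing now.

Call:
send_rows([
  [[-1,0,0,20,0,0,0],[-1,0,0,22,0,0,0],[-1,0,0,20,0,0,0],[-1,0,0,12,0,0,0],[-1,0,0,5,0,0,0],[-1,0,0,3,0,0,0],[-1,0,0,3,0,0,0],[-1,0,0,0,0,0,0]],
])

```text
time_s: 15.35
position: [0.4798, -0.1759, 0.08]
ee_rot: [3.14, -0.002, -1.185]
contact_force: [-1.7, 1.0, 3.7]
finger_gap: 0.0004
grip_force: 1.9
```

Call:
send_rows([
  [[-1,0,0,1,0,0,0],[-1,0,0,1,0,0,0],[-1,0,0,1,0,0,0],[-1,0,0,1,0,0,0],[-1,0,0,1,0,0,0],[-1,0,0,0,0,0,0],[-1,0,0,0,0,0,0],[-1,0,0,0,0,0,0]],
])

```text
time_s: 16.35
position: [0.48, -0.176, 0.078]
ee_rot: [3.139, -0.002, -1.185]
contact_force: [-9.7, 5.5, 23.2]
finger_gap: 0.0001
grip_force: 11.7
```

The force jumped to 23 N, so the button is at its stop. Lifting clear.

Call:
send_rows([
  [[-1,0,0,-5,0,0,0],[-1,0,0,-15,0,0,0],[-1,0,0,-20,0,0,0],[-1,0,0,-25,0,0,0],[-1,0,0,-25,0,0,0],[-1,0,0,-20,0,0,0],[-1,0,0,0,0,0,0],[-1,0,0,0,0,0,0]],
])

```text
time_s: 17.35
position: [0.479, -0.1753, 0.1833]
ee_rot: [3.138, -0.001, -1.185]
contact_force: [0.6, 0.2, -0.8]
finger_gap: 0.0005
grip_force: 0.0
```

```bash
python3 log.py; python3 gap.py s6.png
python3 - <<'E'
from h import *
print(read_state()['contact_force'])
f=np.load('scene0.npz');a=f['p'].astype(int);b=cv2.imread('pics/s6.png')[:,:,::-1].astype(int)
d=np.abs(a-b).sum(2)
for n,(x0,y0,x1,y1) in dict(spool=(308,222,340,250),cut=(290,275,325,315),conn=(243,305,268,328),usb=(190,338,222,364),sw=(345,200,385,232)).items(): print(n,(d[y0:y1,x0:x1]>90).sum())
E
```

```text
[[-0.4542, -0.1487, 2.0116, -0.0036, 1.2806, 2.3025], [0.479, -0.1753, 0.1833], [3.1378, -0.0008, -1.1848]]
lip 1775 [0.504  0.2804 0.2123] [0.1037 0.2136] px 208.6627450980392 158 221
ptr 53 [0.5814 0.1518 0.2606] [0.2515 0.2638] px 239.67924528301887 147 152
band 32 [0.5888 0.1308 0.2662] [0.2532 0.2694] px 245.3125 142 150
[ 0.05893144 -0.8863452  -0.06609058]
spool 92
cut 0
conn 0
usb 0
sw 221
```

```bash
python3 -c "
from bench import *
print(finish_job())"
```

```text
the job is handed in; nothing more can be done
None
```

The job is handed in: the window's pointer measures level with the green band to about 2 mm, and the green button was pressed to its stop (23 N at the wrist) and the arm lifted clear; I did not check by picture that the button sprang back up, and no verdict came back.

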